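Set the infeed guide roll of a bar straightener with a step gauge

ROBOT

A 7-joint arm with a two-finger parallel gripper is mounted at the origin on the work surface. World frame = base frame: x ahead of the robot, y to its left, z up, the work surface at z = 0. Lengths are in m, angles in rad, forces in N, time in s.
With the tool pointing down it reaches from about 0.425 to 0.875 m from the base axis. Payload 8.4 kg.
Tool frame: the origin (TCP) lies where the fingers leave the gripper's body, on its centre line; the fingertips stand 73 mm ahead of it and the grasp point (between the pads) lies 54 mm ahead of it; z points along the fingers, y is the line along which they close (so a half turn about z gives the same grasp; the last joint's range is limited). The gripper opens to 85 mm and grips with 20 to 120 N. Pads are 22 mm wide; open, the fingers measure 114 mm over their backs; the gripper's body (76 mm by 85 mm) begins 54 mm behind the grasp point. The pads swing forward as they close: fully open they stand 13 mm farther back than shut.
Start: joints at [-1.346, 0.333, 0.04, 1.465, -0.013, 1.343, -0.059], TCP at [0.207, 0.616, 0.304] pointing down, gripper open.
Joint ranges: [-2.58, 2.58], [-0.38, 2.09], [-1.3, 1.39], [0.25, 2.4], [-1.5, 4.64], [0.08, 2.09], [-2.65, 2.65]. Speed limits (rad/s): [2.22, 2.22, 2.79, 2.79, 3.14, 3.14, 3.14].

INTERFACE

Orientations are given as a rotation vector (axis times angle).
In Python, from plant import arm gives the robot as it stands.
- The arm moves only by the shell command python3 -m crank 'ROWS' [FORCE]. ROWS is JSON, a list of rows, each an object of numbers: "gripper": the opening, from -1 (shut) to 1 (fully open); "dx", "dy", "dz": the shift along the world's x, y, z in mm; "ax", "ay", "az": the turn, a rotation vector about the world's x, y, z in degrees. A call has 1 to 12 rows; each row shifts and turns the commanded pose from where the row before left it; what a row does not reach is not made up. A row lasts 1/8 s, in which the tool goes at most 62.5 mm and 10.7 degrees, less where a joint would pass 70% of its speed; a pose out of reach is approached as far as the arm can. A call is refused whole if a number of a shift passes 62.5 or a number of a turn 10.7, either way. A call with a gripper value outside its range is refused whole. The fingers move at their own pace and stop on an object; FORCE is the grip in N (left out, the last holds). Time passes only in rows, so rows that do not move let the fingers close. It gives the time, the measured TCP pose, the force, the opening and the grip force at its end, in the units of the state.
- arm.sense(): the state, without advancing time (a new reading comes with each control period).
- arm.get_image(name): name is "scene" or "top"; returns the picture (480x640x3 uint8, red, green, blue); there is no depth.
- arm.camera_info(name): a dict with "fx", "fy", "cx", "cy" (pixels), "extrinsics" (4x4, takes a point from world to camera coordinates). Camera axes: x right, y down, z forward; pixel columns grow to the right and rows downward; lengths in m; the calibration is good to about 2 mm. A picture is of the moment at which its call begins. camera_info takes no time and is no camera call.
- arm.job_done(): hands the job in; it is judged then, once.
The state is a dict: "clock": time; "joint_positions": joint angles; "qd": joint speeds; "effort": joint torques, N m; "eef_pos": TCP position; "tcp_rot": TCP orientation; "force": force on the tool from outside, world axes, zero at the start; "torque": the same for the moment, N m; "opening": finger opening in m; "finger_force": force on a finger pad.
Only numpy, scipy, OpenCV 4.12 (cv2) and the standard library are available. Lean on these libraries where they do the work, as an engineer would, in place of code of your own. Each camera call takes 0.05 s, during which the arm holds its last target. There are 200 camera calls.

TASK

Set the infeed guide of the bar straightener for 12 mm bar: turn the brass hex head of the eccentric bolt on the sloping face until the thin blade of the orange-handled gauge slides through between the two guide rolls but its thicker step does not, and prove it by sliding the blade in from the open side, without forcing it, until the step stops against the rolls. Then draw the gauge out and lay it back in the grey tray, leaving the bolt as set and everything else on the bench where it is.

Things in the scene. Friction and masses are not known exactly. Their poses are not given: they have to be found in the camera images.
- gap (a point): Pass line of the infeed guide: middle of the correctly set gap, midway across the rolls' width, some 112 mm above the bench. Its axes are those of the machine's sloping face: x points up the slope (away from the robot, 30 degrees above level), y level along the face in the bar's direction of travel, z squarely out of the face (30 degrees from vertical, leaning to the robot)
- straightener: green bench bar straightener, bolted down; origin on the bench under the guide. In the axes of gap: its steel face lies at z = -25 mm and ends at the open infeed edge y = -35 mm (nothing beyond it); a yellow guard stands on the face from y = +80 mm, rising to z = +27 mm, with the bar's slot along y
- low_roll (a point): centre of the fixed (lower) guide roll. Both steel guide rolls have radius 20 mm, are 22 mm wide, parallel to gap's z, and spin freely. This one sits at x = -27 mm, y = 0, z = 0 from gap, so its upper side is at x = -7 mm
- roll_axis (a point): centre of the eccentric (upper) guide roll, carried by the bolt. The gap between the rolls is this point's x in the frame of gap, minus 13 mm
- eccentric (a joint): angle (rad, 0 to 3.2) of the eccentric bolt about its axis, parallel to gap's z, at x = 27, y = -8 mm from it; facing the head, growing is counter-clockwise. The upper roll's centre is offset 8 mm: up the slope (+x) at 0, to +y at pi/2, down the slope at pi. Gap in mm = 14 + 8 cos(angle). Starts too narrow, at 2.1 to 2.95. Stiff (0.25 N m), stays where left. The red line shows the offset
- bolt_head (a point): centre of the outer end of the brass hex head, on the bolt's axis; turns with the bolt, axes as gap when the angle is 0. Hexagon 30 mm across flats, 34.6 mm across corners, 20 mm high along z; below it a washer 34 mm in diameter, 3 mm thick, then the roll's end face. A pair of flats faces along its turned x axis (the red line), the others every 60 degrees
- gauge: loose steel step gauge, orange plastic handle, 146 mm long, about 0.16 kg. Origin on its underside; x runs to the tip, y across its thickness, z up as it lies. Handle x -73 to -3 mm, 18 mm thick, 18 mm high; step x -3 to 13, 16 mm thick, 16 mm high; blade x 13 to 73, 12 mm thick, 16 mm high, full-round nose; all centred on y = 0
- gauge_grip (a point): centre of the orange handle, 9 mm above the gauge's underside; axes as gauge
- gauge_tip (a point): end of the blade's round nose, 8 mm above the gauge's underside; axes as gauge. When the step meets the rolls of a well set gap, this point is about 50 to 55 mm past gap along y; a push of 5 to 6 N is enough to feel the stop, a hard push wedges the step between the rolls
- tray: grey steel tray, 200 mm (x) by 230 mm (y), fixed, 14 mm high, walls and floor 3 mm; origin under its centre. Both gauges lie in it side by side, about 72 mm apart
- gauge_big: bystander: the same kind of gauge with a blue handle and a 20 mm blade, loose in the tray; not for this job
- offcut: bystander: loose offcut of flat bar, 120 x 25 x 12 mm, origin under its centre
- screwdriver: bystander: loose screwdriver with a red handle, 200 mm long, along x
- tape: bystander: loose blue tape measure, 66 x 64 x 34 mm
- spray_can: bystander: loose spray can, 62 mm in diameter, 190 mm tall
- battery: bystander: loose black tool battery, 115 x 75 x 62 mm
- jar: bystander: loose white jar with an orange cap, 70 mm in diameter, 90 mm tall
There are look-alikes about, which are no part of the job. What is shaped like the gauge but green or pink is not meant.

How it is judged:
On the way:
1. with the gap set, the gauge's blade is slid through between the rolls (x of roll_axis in the frame of gap between 0.025 and 0.029 m and y of gauge_tip in the frame of gap above 0.04 m and y of gauge_grip in the frame of gap below -0.03 m and x of gauge_tip in the frame of gap between -0.01 and 0.01 m and z of gauge_tip in the frame of gap between -0.016 and 0.016 m and angle between the x axis of gauge and the y axis of gap, either way round below 0.15 rad), for 0.2 s.
At the end, for the whole second after the job is handed in: The gap between the guide rolls is between 12.0 and 16.0 mm, the orange gauge lies at rest in the tray (its origin inside the tray's walls, tip and handle less than 30 mm above the bench), released (x of roll_axis in the frame of gap between 0.025 and 0.029 m and x of gauge in the frame of tray between -0.095 and 0.095 m and y of gauge in the frame of tray between -0.11 and 0.11 m and height (world z) of each of gauge_tip, gauge_grip below 0.03 m and linear speed of gauge below 0.02 m/s); the robot touches nothing.
It fails at once if the gauge is forced or jammed: more than 120 N between gauge and machine (contact force between gauge and straightener above 120 N).
It fails at once if something else on the bench is shifted by more than 30 mm (distance of any of gauge_big, offcut, screwdriver, tape, spray_can, battery, jar from where it was at the start of the episode above 0.03 m).
It also fails if it takes over 59 s, if anything falls off the work surface, if the arm or the gripper's body presses on something with over 40 N, if the wrist force passes 120 N, or if a joint passes its speed limit or range.

## Working session

There is one attempt and no reset: what is moved stays moved. The work goes in short steps, Python scripts to look and compute and a shell command to move; the robot and the scene stay as the last step left them, time stands still between calls to the robot, and variables do not carry over. Pictures are saved under pics/ and viewed, at most 13 in all, crops included, and the job is handed in when it is done.

```bash
ls; mkdir -p pics
python3 - <<'E'
from plant import arm
import cv2, numpy as np
s=arm.sense(); print(s)
for n in("scene","top"):
    im=arm.get_image(n); cv2.imwrite(f"pics/{n}0.png",im[:,:,::-1])
    c=arm.camera_info(n); print(n,c["fx"],c["fy"],c["cx"],c["cy"]); print(np.round(np.array(c["extrinsics"]),4).tolist())
E
```

```text
pics
{'clock': 0.0, 'joint_positions': array([-1.34622042,  0.33393465,  0.03986054,  1.46631205, -0.01341319,
        1.34324788, -0.05844993]), 'qd': array([-0.000643  , -0.00052079,  0.00097661, -0.0010019 , -0.00040633,
        0.00178042, -0.00024989]), 'effort': array([-2.96944936e-04, -6.58571577e+01,  1.36526160e+00, -4.05560017e+01,
        1.67354633e-02,  1.25903293e-02,  1.28404577e-05]), 'eef_pos': array([0.20669748, 0.61590177, 0.30298565]), 'tcp_rot': array([-5.06275049e-01, -3.10035768e+00,  2.55588896e-03]), 'force': array([-0.23772425, -0.34987538, -0.9148754 ]), 'torque': array([-0.01148005, -0.02196139,  0.00503101]), 'finger_force': 0.0, 'opening': 0.08522387038536677}
scene 563.8923468677849 563.8923468677849 316.8120551440001 234.2780010946576
[[0.435, 0.9004, 0.0013, -0.1599], [0.7364, -0.3549, -0.5761, -0.312], [-0.5182, 0.2516, -0.8174, 1.7316], [0.0, 0.0, 0.0, 1.0]]
top 487.02065240116815 487.02065240116815 315.7946922322011 238.91294990607204
[[0.0199, -0.9996, -0.0194, -0.0316], [-0.9929, -0.0175, -0.1175, 0.5327], [0.1171, 0.0216, -0.9929, 1.3177], [0.0, 0.0, 0.0, 1.0]]
```

View pics/scene0.png

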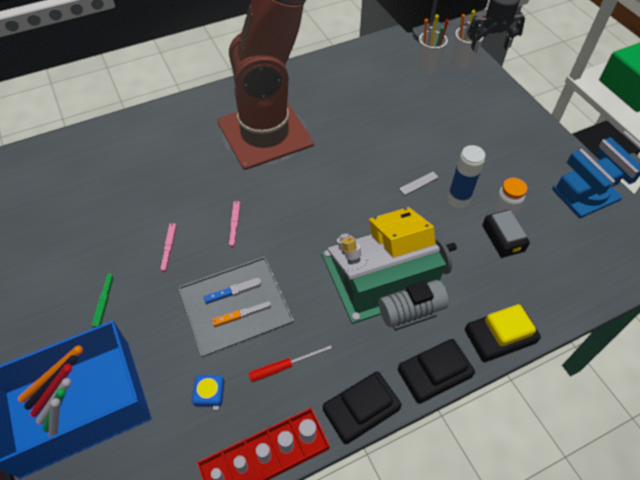

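View pics/top0.png

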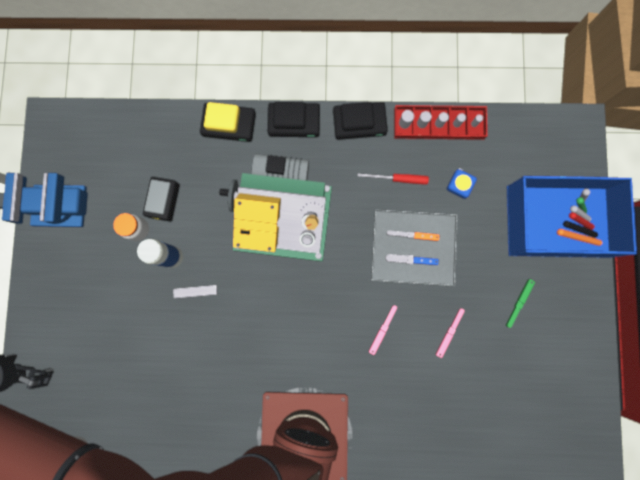

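The orange-handled gauge with the blade to the left is in the tray, at about (415,236) in top and (241,314) in scene. The pink ones at (384,330) and (451,333), the green one at (521,303) and the blue-handled one at (412,260) are look-alikes or the bystander. The orange rod in the blue box at (580,237) isn't a gauge in the tray. The brass head is at (311,222) in top and (348,243) in scene. I'll confirm all this in one enlarged composite.

Run:
```python
import cv2, numpy as np
t=cv2.imread("pics/top0.png"); s=cv2.imread("pics/scene0.png")
r=lambda im,x,y,w,h,W,H: cv2.resize(im[y:y+h,x:x+w],(W,H),interpolation=cv2.INTER_CUBIC)
out=np.zeros((600,800,3),np.uint8)
out[:300,:400]=r(t,225,165,120,90,400,300)
out[:300,400:]=r(s,320,205,120,90,400,300)
out[300:,:400]=r(t,365,205,100,75,400,300)
out[300:,400:]=r(s,180,255,120,90,400,300)
cv2.imwrite("pics/comp.png",out)
```

```text
(no output)
```

View pics/comp.png

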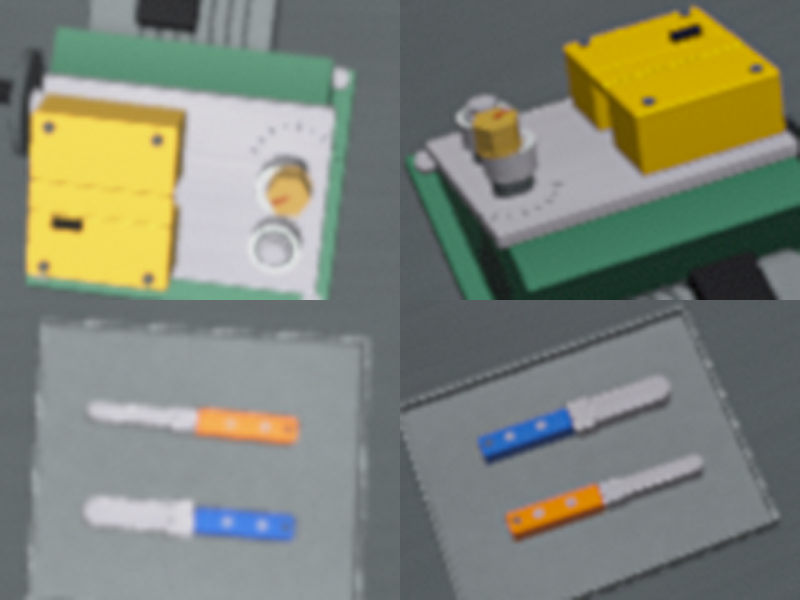

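Confirmed: orange handle with the narrower grey blade in the tray, with the blue one below it. The brass head's red line points to lower left in top, so the angle is somewhere past pi/2.

```bash
cat > lib.py <<'E'
import cv2, numpy as np
from plant import arm
C={n:arm.camera_info(n) for n in("scene","top")}
def ray(n,u,v):
    c=C[n]; E=np.array(c["extrinsics"]); R,t=E[:3,:3],E[:3,3]
    d=R.T@np.array([(u-c["cx"])/c["fx"],(v-c["cy"])/c["fy"],1]); return -R.T@t, d/np.linalg.norm(d)
def onz(n,u,v,z):
    o,d=ray(n,u,v); return o+d*(z-o[2])/d[2]
def tri(a,b):
    (o1,d1),(o2,d2)=ray("top",*a),ray("scene",*b)
    s=np.linalg.lstsq(np.c_[d1,-d2],o2-o1,rcond=None)[0]
    p,q=o1+s[0]*d1,o2+s[1]*d2; return (p+q)/2, np.linalg.norm(p-q)
def proj(n,p):
    c=C[n]; q=np.array(c["extrinsics"])@np.r_[p,1]; return np.array([c["fx"]*q[0]/q[2]+c["cx"],c["fy"]*q[1]/q[2]+c["cy"]])
def gapR(yaw):
    c,s=np.cos(yaw),np.sin(yaw); k=np.sqrt(3)/2
    return np.array([[c,-s,0],[s,c,0],[0,0,1]])@np.array([[k,0,-.5],[0,1,0],[.5,0,k]])
def cen(im,lo,hi,box):
    x,y,w,h=box; m=cv2.inRange(cv2.cvtColor(im[y:y+h,x:x+w],cv2.COLOR_BGR2HSV),lo,hi)
    n,l,st,ct=cv2.connectedComponentsWithStats(m); i=1+np.argmax(st[1:,4]); 
    pts=np.argwhere(l==i)[:,::-1]+[x,y]; return ct[i]+[x,y],st[i,4],pts
E
python3 - <<'E'
from lib import *
t=cv2.imread("pics/top0.png"); s=cv2.imread("pics/scene0.png")
# orange handle: both views
for n,im,b in(("top",t,(370,205,90,80)),("scene",s,(180,255,120,90))):
    c,a,p=cen(im,(5,150,120),(18,255,255),b); X=np.array([onz(n,*q,0.021) for q in p])[:,:2]
    w,v=np.linalg.eigh(np.cov(X.T)); r=cv2.minAreaRect((X*1000).astype(np.float32))
    print(n,c,a,"handle",X.mean(0).round(4),"dir deg",np.degrees(np.arctan2(v[1,1],v[0,1])).round(1),[np.round(q,1) for q in r])
    c,a,p=cen(im,(100,150,120),(120,255,255),b); print("  blue",onz(n,*c,0.021).round(4))
# yaw from screws & edges in top
sc=[np.array(q)/3.3333+[225-.35,165-.35] for q in((48,127),(158,140),(42,265),(148,279))]
P=[onz("top",*sc[i],z) for i,z in((0,.15),(1,.15),(2,.11),(3,.11))]
print("screw yaw",[np.degrees(np.arctan2(-(b-a)[0]*-1*-1,(a-b)[1])).round(2) for a,b in((P[0],P[1]),(P[2],P[3]))])
hsv=cv2.cvtColor(t,cv2.COLOR_BGR2HSV); S=hsv[:,:,1].astype(float)
e=[]
for u in range(246,318):
    col=S[180:205,u]; k=np.argmax(col<60)  # green->grey
    if k>0: e.append((u,180+k-1+(col[k-1]-60)/(col[k-1]-col[k])))
e=np.array(e); f=cv2.fitLine(e.astype(np.float32),cv2.DIST_HUBER,0,.01,.01).ravel()
a=onz("top",f[2]-35*f[0],f[3]-35*f[1],.13); b=onz("top",f[2]+35*f[0],f[3]+35*f[1],.13); d=b-a
print("edge",len(e),f.round(3),"dir",d.round(4),"yaw",np.degrees(np.arctan2(d[0],-d[1])).round(2))
g=lambda im,x,y,w,h: cv2.resize(im[y:y+h,x:x+w],(400,400),interpolation=cv2.INTER_CUBIC)
out=np.hstack([g(t,293,205,40,40),g(s,328,225,40,40)])
cv2.imwrite("pics/head.png",out)
E
```

```text
top [425.74193548 236.31182796] 93 handle [ 0.5471 -0.3269] dir deg 85.5 [array([ 547.3, -328.8]), array([63.6, 15.1]), np.float64(85.2)]
  blue [ 0.4785 -0.3362  0.021 ]
scene [225.68918919 317.96621622] 148 handle [ 0.552  -0.3304] dir deg 85.3 [array([ 551.9, -329.7]), array([66.7, 18. ]), np.float64(85.1)]
  blue [ 0.4837 -0.3271  0.021 ]
screw yaw [np.float64(5.88), np.float64(6.5)]
edge 59 [9.93000e-01 1.18000e-01 2.82300e+02 1.90964e+02] dir [-0.019  -0.1815  0.    ] yaw -5.98
```

View pics/head.png

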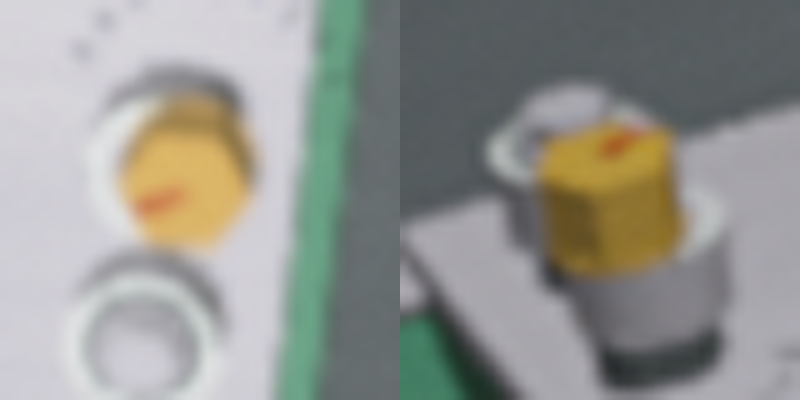

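Run:
```python
from lib import *
print("cam", [ray(n,0,0)[0].round(3) for n in C])
h,e=tri((311.25,223.25),(348.35,240.25)); print("head",h.round(4),"miss",e.round(4))
yaw=np.radians(-6.0); R=gapR(yaw)
def onface(n,u,v,p):
    o,d=ray(n,u,v); return o+d*((p-o)@R[:,2])/(d@R[:,2])
for n,c,a,b in(("top",(311.25,223.25),(311.05,223.85),(306.25,225.55)),("scene",(348.35,240.25),(348.05,239.55),(352.55,237.75))):
    H=onface(n,*c,h)
    q=R.T@(onface(n,*b,h)-onface(n,*a,h)); print(n,"red",(q*1000).round(1),np.arctan2(q[1],q[0]).round(2), "from centre",(R.T@(onface(n,*b,h)-H)*1000).round(1))
z=.155
print("onz",[onz("top",311.25,223.25,z).round(4),onz("scene",348.35,240.25,z).round(4)])
hh=(onz("top",311.25,223.25,z)+onz("scene",348.35,240.25,z))/2
g=hh-R@[.027,-.008,.034]; print("gap",g.round(4))
# check: right lower corner of face edge & low roll end, screws
for nm,p in(("lowroll end",[-.027,0,.011]),("face edge hi",[.05,-.035,-.025]),("guard edge",[.0,.08,.027]),("roll end at 2.4",[.027+.008*np.cos(2.4),-.008+.008*np.sin(2.4),.011])):
    P=g+R@p; print(nm,proj("top",P).round(1),proj("scene",P).round(1))
```

```text
cam [array([ 1.197, -0.402,  1.236]), array([ 0.375, -0.051,  1.37 ])]
head [ 0.5584 -0.0115  0.155 ] miss 0.0012
top red [-6.2 11.7  0. ] 2.06 from centre [-7.9 12.   0. ]
scene red [-2.2 12.1  0. ] 1.75 from centre [-5.9 12.8  0. ]
onz [array([ 0.5582, -0.012 ,  0.155 ]), array([ 0.5586, -0.0109,  0.155 ])]
gap [ 0.5529 -0.0028  0.1121]
lowroll end [306.8 238.7] [344.9 239.1]
face edge hi [324.1 208.1] [344.3 269.6]
guard edge [276.3 227.8] [378.7 228.3]
roll end at 2.4 [309.5 221.8] [350.8 247.2]
```

Head triangulates at z = 0.155 as required, and the predicted low roll end (306.8,238.7) matches the picture at about (306.6,238.6). Red line gives angle ≈ 2.2 rad. Grip flats at gap angle 6° and turn −36°.

```bash
cat >> lib.py <<'E'
from scipy.spatial.transform import Rotation as Ro
YAW=np.radians(-6.0); RG=gapR(YAW); HEAD=np.array([.5584,-.0115,.155]); GAP=np.array([.5529,-.0028,.1121])
def toolR(phi, R=RG):  # tool z = -gap z, tool y at angle phi (deg) in gap's xy
    p=np.radians(phi); y=R@[np.cos(p),np.sin(p),0]; z=-R[:,2]; return np.c_[np.cross(y,z),y,z]
def go(p,Rt):
    s=arm.sense(); d=(np.array(p)-s["eef_pos"])*1000
    r=np.degrees((Ro.from_matrix(Rt)*Ro.from_rotvec(s["tcp_rot"]).inv()).as_rotvec())
    n=max(np.linalg.norm(d)/60,np.linalg.norm(r)/10.5)
    print("t",round(s["clock"],2),"shift mm",d.round(1),"turn deg",r.round(2),"min rows",round(n,1),"F",s["force"].round(1),"open",round(s["opening"],4),"ff",round(s["finger_force"],1),"j7",s["joint_positions"][6].round(2)); return d,r
E
python3 - <<'E'
from lib import *
print("can top",onz("top",150,250,.19).round(3))
d,r=go(HEAD+.13*RG[:,2],toolR(6)); print(d/14,r/14)
E
```

```text
can top [0.48  0.381 0.19 ]
t 0.1 shift mm [ 287.  -620.6  -35.5] turn deg [ 15.92 -27.86 -69.71] min rows 11.4 F [ 0.5 -0.4 -0.7] open 0.0857 ff 0.0 j7 -0.06
[ 20.50183655 -44.32988021  -2.53609636] [ 1.13743282 -1.989725   -4.97900313]
```

```bash
python3 -m crank '[{"gripper":0.04,"dx":23.9,"dy":-51.7,"dz":-3,"ax":1.33,"ay":-2.32,"az":-5.81},{"gripper":0.04,"dx":23.9,"dy":-51.7,"dz":-3,"ax":1.33,"ay":-2.32,"az":-5.81},{"gripper":0.04,"dx":23.9,"dy":-51.7,"dz":-3,"ax":1.33,"ay":-2.32,"az":-5.81},{"gripper":0.04,"dx":23.9,"dy":-51.7,"dz":-3,"ax":1.33,"ay":-2.32,"az":-5.81},{"gripper":0.04,"dx":23.9,"dy":-51.7,"dz":-3,"ax":1.33,"ay":-2.32,"az":-5.81},{"gripper":0.04,"dx":23.9,"dy":-51.7,"dz":-3,"ax":1.33,"ay":-2.32,"az":-5.81},{"gripper":0.04,"dx":23.9,"dy":-51.7,"dz":-3,"ax":1.33,"ay":-2.32,"az":-5.81},{"gripper":0.04,"dx":23.9,"dy":-51.7,"dz":-3,"ax":1.33,"ay":-2.32,"az":-5.81},{"gripper":0.04,"dx":23.9,"dy":-51.7,"dz":-3,"ax":1.33,"ay":-2.32,"az":-5.81},{"gripper":0.04,"dx":23.9,"dy":-51.7,"dz":-3,"ax":1.33,"ay":-2.32,"az":-5.81},{"gripper":0.04,"dx":23.9,"dy":-51.7,"dz":-3,"ax":1.33,"ay":-2.32,"az":-5.81},{"gripper":0.04,"dx":23.9,"dy":-51.7,"dz":-3,"ax":1.33,"ay":-2.32,"az":-5.81}]' 60
python3 -c "
from lib import *
go(HEAD+.13*RG[:,2],toolR(6)); go(HEAD+.057*RG[:,2],toolR(6))"
```

```text
clock: 1.6
eef_pos: [0.4938, -0.0062, 0.2678]
tcp_rot: [1.911, 1.903, 0.459]
force: [0.4, 0.7, -0.4]
opening: 0.0443
finger_force: 0.0
t 1.6 shift mm [-0.1  1.5 -0.2] turn deg [-0.11  0.18  0.2 ] min rows 0.0 F [ 0.4  0.7 -0.4] open 0.0443 ff 0.0 j7 -0.53
t 1.6 shift mm [ 36.2  -2.3 -63.4] turn deg [-0.11  0.18  0.2 ] min rows 1.2 F [ 0.4  0.7 -0.4] open 0.0443 ff 0.0 j7 -0.53
```

```bash
python3 -m crank '[{"dx":12,"dy":-0.5,"dz":-21},{"dx":12,"dy":-0.8,"dz":-21},{"dx":7,"dy":-0.6,"dz":-12},{"dx":5.2,"dy":-0.4,"dz":-9.4},{}]'
python3 -c "
from lib import *
go(HEAD+.057*RG[:,2],toolR(6))
t=arm.get_image('top')[:,:,::-1];s=arm.get_image('scene')[:,:,::-1]
cv2.imwrite('pics/on.png',np.hstack([cv2.resize(t[170:270,270:370],(400,400),interpolation=2),cv2.resize(s[180:280,300:400],(400,400),interpolation=2)]))"
```

```text
t 1.6 shift mm [ 36.2  -2.3 -63.4] turn deg [-0.11  0.18  0.2 ] min rows 1.2 F [ 0.4  0.7 -0.4] open 0.0443 ff 0.0 j7 -0.53validation failed for argument at $[0]...
```

View pics/on.png

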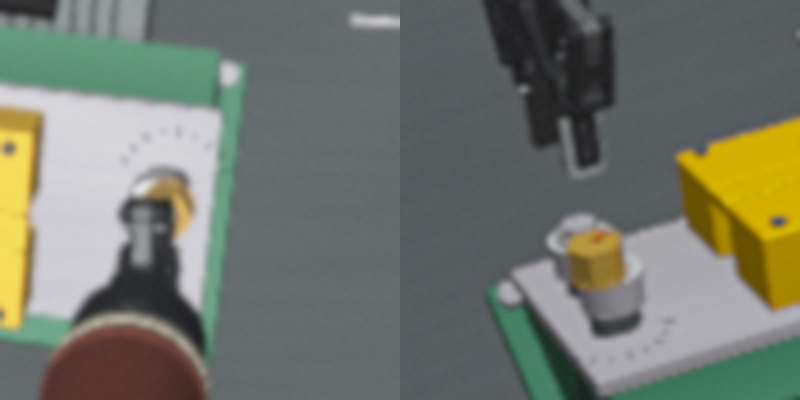

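The call was refused because the rows need a gripper value. The picture shows the arm still 70 mm above the head, at about (595,260) in the right panel, in line with the bolt axis. Sending it again.

```bash
python3 -m crank '[{"gripper":0.04,"dx":12,"dy":-0.5,"dz":-21,"ax":0,"ay":0,"az":0},{"gripper":0.04,"dx":12,"dy":-0.8,"dz":-21,"ax":0,"ay":0,"az":0},{"gripper":0.04,"dx":7,"dy":-0.6,"dz":-12,"ax":0,"ay":0,"az":0},{"gripper":0.04,"dx":5.2,"dy":-0.4,"dz":-9.4,"ax":0,"ay":0,"az":0},{"gripper":0.04,"dx":0,"dy":0,"dz":0,"ax":0,"ay":0,"az":0}]'
python3 -c "
from lib import *
go(HEAD+.057*RG[:,2],toolR(6))
t=arm.get_image('top')[:,:,::-1];s=arm.get_image('scene')[:,:,::-1]
cv2.imwrite('pics/on2.png',np.hstack([cv2.resize(t[170:270,270:370],(400,400),interpolation=2),cv2.resize(s[180:280,300:400],(400,400),interpolation=2)]))"
```

```text
clock: 2.33
eef_pos: [0.5295, -0.0064, 0.2038]
tcp_rot: [1.908, 1.908, 0.455]
force: [0.0, -0.4, -0.4]
opening: 0.0443
finger_force: 0.0
t 2.33 shift mm [ 0.5 -2.2  0.5] turn deg [-0.    0.01 -0.02] min rows 0.0 F [ 0.  -0.4 -0.4] open 0.0443 ff 0.0 j7 -0.47
```

View pics/on2.png

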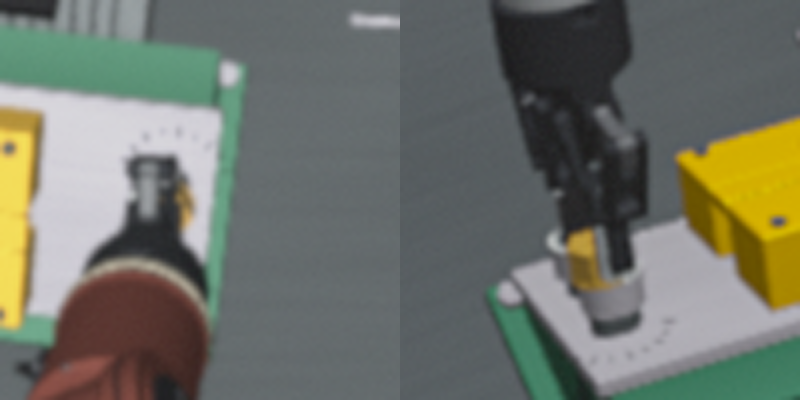

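The fingers straddle the head, with the scene finger at about (612,245) in the panel, slightly to +y of the brass. Correct by −2.5 mm in y and close.

```bash
python3 -m crank '[{"gripper":0.04,"dx":0.3,"dy":-2.5,"dz":0.3,"ax":0,"ay":0,"az":0},{"gripper":-0.6,"dx":0,"dy":0,"dz":0,"ax":0,"ay":0,"az":0},{"gripper":-0.6,"dx":0,"dy":0,"dz":0,"ax":0,"ay":0,"az":0},{"gripper":-0.6,"dx":0,"dy":0,"dz":0,"ax":0,"ay":0,"az":0},{"gripper":-0.6,"dx":0,"dy":0,"dz":0,"ax":0,"ay":0,"az":0},{"gripper":-0.6,"dx":0,"dy":0,"dz":0,"ax":0,"ay":0,"az":0}]' 60
python3 -c "
from lib import *
go(HEAD+.057*RG[:,2],toolR(6)); print(arm.sense()['torque'], RG[:,2]*-9)"
```

```text
clock: 3.18
eef_pos: [0.5292, -0.0093, 0.2048]
tcp_rot: [1.91, 1.907, 0.456]
force: [-17.1, -0.4, 15.3]
opening: 0.0289
finger_force: 57.6
t 3.17 shift mm [ 0.9  0.8 -0.5] turn deg [-0.09 -0.02  0.07] min rows 0.0 F [-17.1  -0.4  15.3] open 0.0289 ff 57.6 j7 -0.46
[-0.06577613  2.23700997 -0.34824825] [ 4.47534853 -0.47037808 -7.79422863]
```

Opening 28.9 mm means the pads are flat on a pair of flats, so the bolt is now at 126°. Ease 1 mm outward and turn −36° about the axis.

```bash
python3 -m crank '[{"gripper":-0.6,"dx":-0.4,"dy":0,"dz":0.9,"ax":0,"ay":0,"az":0},{"gripper":-0.6,"dx":0,"dy":0,"dz":0,"ax":2.24,"ay":-0.24,"az":-3.9},{"gripper":-0.6,"dx":0,"dy":0,"dz":0,"ax":2.24,"ay":-0.24,"az":-3.9},{"gripper":-0.6,"dx":0,"dy":0,"dz":0,"ax":2.24,"ay":-0.24,"az":-3.9},{"gripper":-0.6,"dx":0,"dy":0,"dz":0,"ax":2.24,"ay":-0.24,"az":-3.9},{"gripper":-0.6,"dx":0,"dy":0,"dz":0,"ax":2.24,"ay":-0.24,"az":-3.9},{"gripper":-0.6,"dx":0,"dy":0,"dz":0,"ax":2.24,"ay":-0.24,"az":-3.9},{"gripper":-0.6,"dx":0,"dy":0,"dz":0,"ax":2.24,"ay":-0.24,"az":-3.9},{"gripper":-0.6,"dx":0,"dy":0,"dz":0,"ax":2.24,"ay":-0.24,"az":-3.9},{"gripper":-0.6,"dx":0,"dy":0,"dz":0,"ax":0,"ay":0,"az":0}]' 60
python3 -c "
from lib import *
go(HEAD+.057*RG[:,2],toolR(-30)); print(arm.sense()['torque'])"
```

```text
clock: 4.42
eef_pos: [0.5284, -0.009, 0.2046]
tcp_rot: [2.486, 1.265, 0.626]
force: [-6.2, 1.2, -1.7]
opening: 0.0286
finger_force: 64.1
t 4.42 shift mm [ 1.6  0.5 -0.3] turn deg [ 0.02 -0.03  0.06] min rows 0.0 F [-6.2  1.2 -1.7] open 0.0286 ff 64.1 j7 -1.07
[ 0.53557526  1.92515173 -0.0446663 ]
```

```bash
python3 -m crank '[{"gripper":0.1,"dx":0,"dy":0,"dz":0,"ax":0,"ay":0,"az":0},{"gripper":0.1,"dx":0,"dy":0,"dz":0,"ax":0,"ay":0,"az":0},{"gripper":0.1,"dx":0,"dy":0,"dz":0,"ax":0,"ay":0,"az":0},{"gripper":0.1,"dx":-6,"dy":0.6,"dz":10.4,"ax":0,"ay":0,"az":0},{"gripper":0.1,"dx":-12,"dy":1.2,"dz":20.8,"ax":0,"ay":0,"az":0},{"gripper":0,"dx":-20,"dy":2,"dz":34.6,"ax":0,"ay":0,"az":0}]'
python3 - <<'E'
from lib import *
def down(a):
    a=np.radians(a); y=np.array([np.cos(a),np.sin(a),0]); z=np.array([0,0,-1.]); return np.c_[np.cross(y,z),y,z]
d,r=go([.549,-.329,.16],down(-4.6)); print(d/8,r/8)
E
```

```text
clock: 5.18
eef_pos: [0.4908, -0.0055, 0.2721]
tcp_rot: [2.484, 1.264, 0.627]
force: [0.8, 0.2, 0.9]
opening: 0.0428
finger_force: 0.0
t 5.17 shift mm [  58.2 -323.5 -112.1] turn deg [-5.05 30.04 30.73] min rows 5.8 F [0.8 0.2 0.9] open 0.0428 ff 0.0 j7 -1.13
[  7.27362225 -40.44048429 -14.01845094] [-0.63126429  3.75468867  3.84171253]
```

```bash
python3 -m crank '[{"gripper":0,"dx":7.3,"dy":-50.5,"dz":0,"ax":-0.63,"ay":3.75,"az":3.84},{"gripper":0,"dx":7.3,"dy":-50.5,"dz":0,"ax":-0.63,"ay":3.75,"az":3.84},{"gripper":0,"dx":7.3,"dy":-50.5,"dz":-8,"ax":-0.63,"ay":3.75,"az":3.84},{"gripper":0,"dx":7.3,"dy":-50.5,"dz":-24,"ax":-0.63,"ay":3.75,"az":3.84},{"gripper":0,"dx":7.3,"dy":-50.5,"dz":-25,"ax":-0.63,"ay":3.75,"az":3.84},{"gripper":0,"dx":7.3,"dy":-40,"dz":-25,"ax":-0.63,"ay":3.75,"az":3.84},{"gripper":0,"dx":7.3,"dy":-21,"dz":-20,"ax":-0.63,"ay":3.75,"az":3.84},{"gripper":0,"dx":7.1,"dy":-10,"dz":-10,"ax":-0.63,"ay":3.75,"az":3.84},{"gripper":0,"dx":0,"dy":0,"dz":0,"ax":0,"ay":0,"az":0}]'
python3 - <<'E'
from lib import *
def down(a):
    a=np.radians(a); y=np.array([np.cos(a),np.sin(a),0]); z=np.array([0,0,-1.]); return np.c_[np.cross(y,z),y,z]
go([.549,-.329,.079],down(-4.6))
t=arm.get_image('top')[:,:,::-1];s=arm.get_image('scene')[:,:,::-1]
g=lambda im,x,y,w,h: cv2.resize(im[y:y+h,x:x+w],(400,300),interpolation=cv2.INTER_CUBIC)
cv2.imwrite('pics/tr.png',np.vstack([np.hstack([g(t,365,205,100,75),g(s,180,255,120,90)]),np.hstack([g(t,292,205,40,30),g(s,328,225,40,30)])]))
E
```

```text
clock: 6.3
eef_pos: [0.5338, -0.2657, 0.1777]
tcp_rot: [2.396, 2.016, 0.039]
force: [-0.1, 0.5, 0.0]
opening: 0.0428
finger_force: 0.0
t 6.3 shift mm [ 15.2 -63.3 -98.7] turn deg [-0.56  1.43  5.24] min rows 2.0 F [-0.1  0.5  0. ] open 0.0428 ff 0.0 j7 0.63
```

View pics/tr.png

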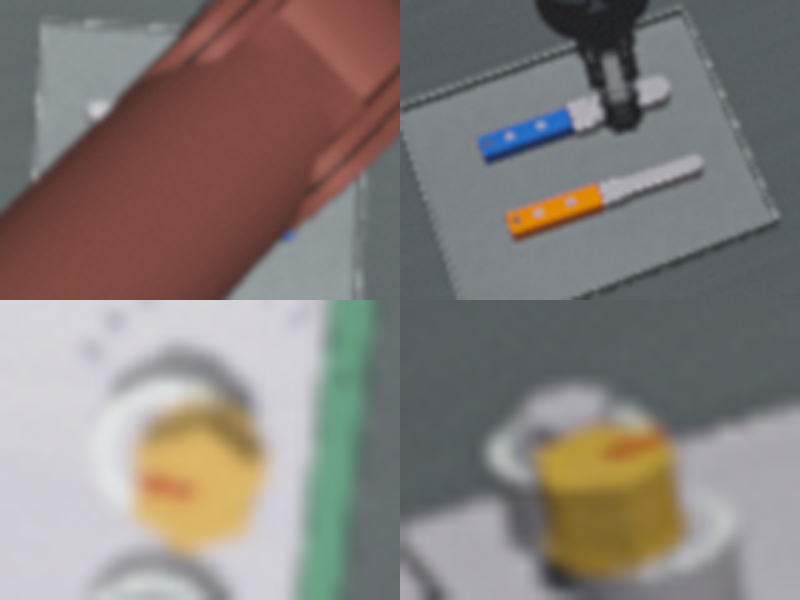

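Red line now runs along +y (bottom-left panel, (190,493) to (140,480)), so the bolt is near pi/2. Some rows were cut short, and the gauge is undisturbed at panel (555,210). Finish the approach.

```bash
python3 -m crank '[{"gripper":0,"dx":5,"dy":-21,"dz":-10,"ax":-0.2,"ay":0.5,"az":1.7},{"gripper":0,"dx":5,"dy":-21,"dz":-10,"ax":-0.2,"ay":0.5,"az":1.8},{"gripper":0,"dx":5,"dy":-21,"dz":-10,"ax":-0.2,"ay":0.4,"az":1.7},{"gripper":0,"dx":0,"dy":0,"dz":-20,"ax":0,"ay":0,"az":0},{"gripper":0,"dx":0,"dy":0,"dz":-20,"ax":0,"ay":0,"az":0},{"gripper":0,"dx":0,"dy":0,"dz":0,"ax":0,"ay":0,"az":0}]'
python3 - <<'E'
from lib import *
def down(a):
    a=np.radians(a); y=np.array([np.cos(a),np.sin(a),0]); z=np.array([0,0,-1.]); return np.c_[np.cross(y,z),y,z]
go([.549,-.329,.079],down(-4.6))
s=arm.get_image('scene')[:,:,::-1]
cv2.imwrite('pics/tr2.png',cv2.resize(s[255:345,180:300],(640,480),interpolation=cv2.INTER_CUBIC))
E
```

```text
clock: 7.15
eef_pos: [0.5477, -0.3266, 0.1064]
tcp_rot: [-2.308, -2.129, -0.002]
force: [-0.8, 0.1, -0.1]
opening: 0.0429
finger_force: 0.0
t 7.15 shift mm [  1.3  -2.4 -27.4] turn deg [-0.11  0.01  0.03] min rows 0.5 F [-0.8  0.1 -0.1] open 0.0429 ff 0.0 j7 0.84
```

View pics/tr2.png

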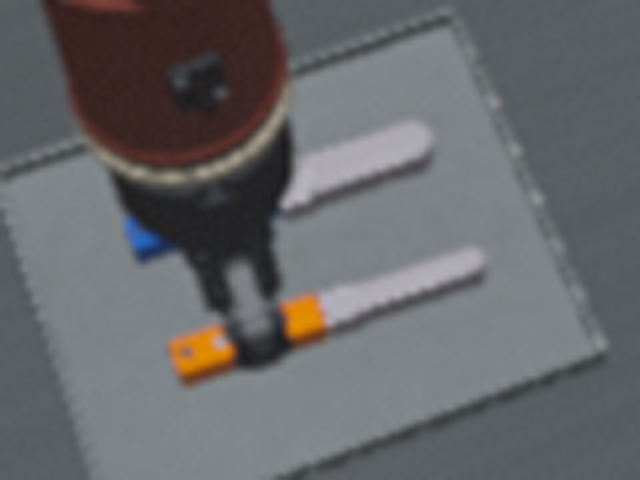

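Finger (258,340) sits over the orange handle, which spans (170..325) in the crop, near its middle. Descend and grip.

```bash
python3 -m crank '[{"gripper":0,"dx":1.3,"dy":-2.4,"dz":-12,"ax":0,"ay":0,"az":0},{"gripper":0,"dx":0,"dy":0,"dz":-10,"ax":0,"ay":0,"az":0},{"gripper":0,"dx":0,"dy":0,"dz":-5,"ax":0,"ay":0,"az":0},{"gripper":-0.8,"dx":0,"dy":0,"dz":0,"ax":0,"ay":0,"az":0},{"gripper":-0.8,"dx":0,"dy":0,"dz":0,"ax":0,"ay":0,"az":0},{"gripper":-0.8,"dx":0,"dy":0,"dz":0,"ax":0,"ay":0,"az":0},{"gripper":-0.8,"dx":0,"dy":0,"dz":0,"ax":0,"ay":0,"az":0},{"gripper":-0.8,"dx":0,"dy":0,"dz":0,"ax":0,"ay":0,"az":0}]' 40
python3 - <<'E'
from lib import *
# insertion start: grip at gap (0,-145,1) -> TCP at gap z 68
T=GAP+RG@[0,-.145,.068]; print("start TCP",T.round(4))
d,r=go(T,toolR(0)); print(d/8,r/8)
E
```

```text
clock: 8.2
eef_pos: [0.5497, -0.331, 0.0813]
tcp_rot: [2.308, 2.128, 0.003]
force: [-0.7, -0.7, -0.8]
opening: 0.0167
finger_force: 40.8
start TCP [ 0.5039 -0.1435  0.171 ]
t 8.2 shift mm [-45.8 187.5  89.7] turn deg [ -2.76 -29.72  -1.31] min rows 3.5 F [-0.7 -0.7 -0.8] open 0.0167 ff 40.8 j7 0.86
[-5.72446054 23.44313385 11.20839043] [-0.3455376  -3.714583   -0.16409742]
```

```bash
python3 -m crank '[{"gripper":-0.8,"dx":0,"dy":0,"dz":25,"ax":0,"ay":0,"az":0},{"gripper":-0.8,"dx":0,"dy":0,"dz":50,"ax":0,"ay":0,"az":0},{"gripper":-0.8,"dx":-7.8,"dy":31.3,"dz":2.7,"ax":-0.46,"ay":-4.95,"az":-0.22},{"gripper":-0.8,"dx":-7.8,"dy":31.3,"dz":2.7,"ax":-0.46,"ay":-4.95,"az":-0.22},{"gripper":-0.8,"dx":-7.8,"dy":31.3,"dz":2.7,"ax":-0.46,"ay":-4.95,"az":-0.22},{"gripper":-0.8,"dx":-7.8,"dy":31.3,"dz":2.7,"ax":-0.46,"ay":-4.95,"az":-0.22},{"gripper":-0.8,"dx":-7.8,"dy":31.3,"dz":2.7,"ax":-0.46,"ay":-4.95,"az":-0.22},{"gripper":-0.8,"dx":-7.8,"dy":31.3,"dz":2.7,"ax":-0.46,"ay":-4.95,"az":-0.22},{"gripper":-0.8,"dx":0,"dy":0,"dz":0,"ax":0,"ay":0,"az":0}]' 40
python3 - <<'E'
from lib import *
d,r=go(GAP+RG@[0,-.145,.070],toolR(0))
tcp=arm.sense()["eef_pos"]; tp=tcp+RG@[0,.111,-.070]; print("pred tip",tp.round(4),proj("top",tp).round(1),proj("scene",tp).round(1))
t=arm.get_image('top')[:,:,::-1];s=arm.get_image('scene')[:,:,::-1]
a,b=(300,200),(305,215)
g=lambda im,o: cv2.resize(im[o[1]:o[1]+60,o[0]:o[0]+50],(400,480),interpolation=cv2.INTER_CUBIC)
cv2.imwrite('pics/ins.png',np.hstack([g(t,a),g(s,b)]))
E
```

```text
clock: 9.32
eef_pos: [0.5024, -0.1582, 0.1681]
tcp_rot: [2.052, 1.847, 0.434]
force: [1.0, 0.1, -1.3]
opening: 0.017
finger_force: 40.7
t 9.32 shift mm [ 0.5 14.9  4.6] turn deg [-0.14 -3.32  0.06] min rows 0.3 F [ 1.   0.1 -1.3] open 0.017 ff 40.7 j7 0.07
pred tip [ 0.5488 -0.0515  0.1075] [326.8 229.8] [330.5 254.6]
```

View pics/ins.png

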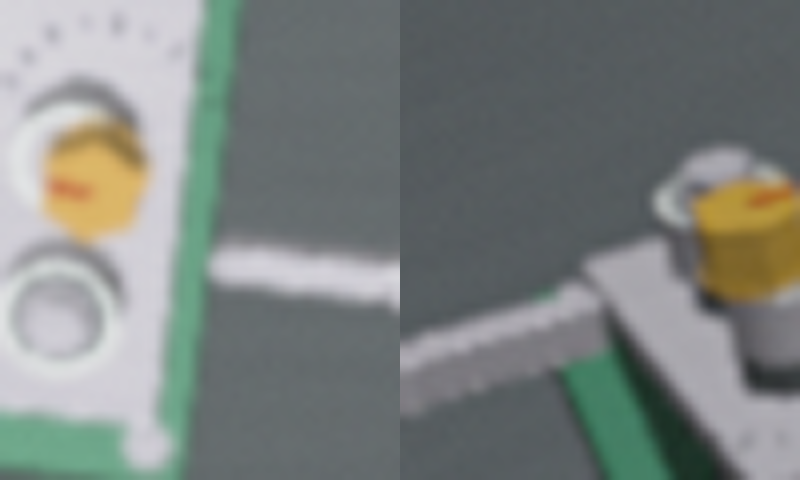

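Picture: blade tip at top ≈ (326,232) and scene ≈ (377,252), just outside the open edge, pointing between the rolls. Before sliding I'll compare the blade's edges with the prediction.

Run:
```python
from lib import *
s=arm.sense(); Rt=Ro.from_rotvec(s["tcp_rot"]).as_matrix(); tcp=s["eef_pos"]
# gauge axes: x=-tool x? , y=tool y, z=-tool z
print("tool x in gap",(RG.T@Rt[:,0]).round(3))
gx=Rt[:,0] if (RG.T@Rt[:,0])[1]>0 else -Rt[:,0]; gy=Rt[:,1]; gz=-Rt[:,2]
grip=tcp+.069*Rt[:,2]
P=lambda x,y,z: grip+gx*x+gy*y+gz*z
for nm,q in(("tip top",(.111,0,.007)),("lower-top edge @-25",(.086,-.006,.007)),("upper-bottom edge @-25",(.086,.006,-.009)),("upper-top @-25",(.086,.006,.007))):
    print(nm,proj("top",P(*q)).round(2),proj("scene",P(*q)).round(2))
# observed: blade edges in top at columns 330..338 and scene columns
for n,cols in(("top",(332,338,344)),("scene",(370,362,356))):
    im=cv2.cvtColor(arm.get_image(n),cv2.COLOR_RGB2GRAY).astype(float)
    for u in cols: print(n,u,im[(222 if n=="top" else 240):(246 if n=="top" else 275),u].astype(int).tolist())
```

```text
tool x in gap [ 0.001  1.    -0.007]
tip top [327.54 231.65] [328.66 251.88]
lower-top edge @-25 [336.81 235.  ] [318.01 253.62]
upper-bottom edge @-25 [337.59 228.72] [320.51 261.61]
upper-top @-25 [337.35 230.67] [319.55 255.94]
top 332 [106, 106, 107, 108, 107, 109, 115, 134, 168, 196, 208, 206, 192, 154, 118, 106, 107, 107, 106, 108, 108, 106, 105, 105]
top 338 [105, 105, 106, 107, 107, 107, 110, 118, 143, 179, 203, 209, 202, 175, 135, 110, 106, 105, 107, 107, 107, 105, 105, 105]
top 344 [104, 104, 107, 107, 107, 106, 106, 110, 122, 143, 181, 205, 208, 198, 165, 123, 106, 106, 105, 106, 108, 106, 106, 106]
scene 370 [166, 167, 166, 166, 165, 167, 167, 166, 166, 167, 166, 168, 169, 169, 171, 171, 171, 171, 171, 172, 172, 174, 172, 173, 172, 172, 172, 170, 167, 152, 136, 129, 119, 100, 94]
scene 362 [165, 165, 165, 167, 167, 165, 167, 165, 160, 158, 156, 155, 153, 150, 144, 139, 145, 160, 163, 158, 158, 163, 172, 174, 173, 170, 167, 162, 169, 171, 171, 164, 141, 131, 127]
scene 356 [159, 160, 158, 160, 161, 154, 143, 136, 139, 156, 174, 171, 140, 127, 128, 128, 128, 130, 129, 119, 82, 65, 64, 82, 131, 169, 173, 167, 161, 165, 171, 170, 170, 163, 141]
```

```bash
python3 -m crank '[{"gripper":-0.8,"dx":-0.5,"dy":5,"dz":4.7,"ax":-0.14,"ay":-3.3,"az":0.06},{"gripper":-0.8,"dx":0,"dy":0,"dz":0,"ax":0,"ay":0,"az":0}]' 40
python3 - <<'E'
from lib import *
go(GAP+RG@[0,-.155,.070],toolR(0))
s=arm.sense(); print((RG.T@(s["eef_pos"]-GAP)*1000).round(1),"Fgap",(RG.T@s["force"]).round(1))
E
```

```text
clock: 9.78
eef_pos: [0.5022, -0.1568, 0.1729]
tcp_rot: [2.018, 1.808, 0.478]
force: [-0.3, -0.5, -2.8]
opening: 0.0168
finger_force: 40.7
t 9.78 shift mm [-0.4  3.5 -0.2] turn deg [ 0.26 -0.13  0.36] min rows 0.1 F [-0.3 -0.5 -2.8] open 0.0168 ff 40.7 j7 -0.01
[   0.7 -158.4   69.8] Fgap [-1.6 -0.5 -2.3]
```

```bash
python3 -m crank '[{"gripper":-0.8,"dx":0.8,"dy":12,"dz":-0.3,"ax":0.13,"ay":0,"az":0.18},{"gripper":-0.8,"dx":1.3,"dy":12,"dz":0,"ax":0.13,"ay":-0.1,"az":0.18},{"gripper":-0.8,"dx":1.3,"dy":12,"dz":0,"ax":0,"ay":0,"az":0},{"gripper":-0.8,"dx":0.4,"dy":4,"dz":0,"ax":0,"ay":0,"az":0},{"gripper":-0.8,"dx":0.4,"dy":4,"dz":0,"ax":0,"ay":0,"az":0},{"gripper":-0.8,"dx":0,"dy":0,"dz":0,"ax":0,"ay":0,"az":0}]' 40
cat > st.py <<'E'
from lib import *
s=arm.sense(); q=(RG.T@(s["eef_pos"]-GAP)*1000); print("t",round(s["clock"],2),"tcp gap",q.round(1),"tip y~",(q[1]+111).round(1),"Fgap",(RG.T@s["force"]).round(1),"Tgap",(RG.T@s["torque"]).round(2),"rot err",np.degrees((Ro.from_matrix(toolR(0))*Ro.from_rotvec(s["tcp_rot"]).inv()).as_rotvec()).round(2),"ff",round(s["finger_force"],1))
E
python3 st.py
```

```text
clock: 10.52
eef_pos: [0.5069, -0.1118, 0.1729]
tcp_rot: [2.014, 1.816, 0.487]
force: [0.1, 0.3, -2.2]
opening: 0.0167
finger_force: 40.7
t 10.53 tcp gap [   0.7 -113.2   69.8] tip y~ -2.2 Fgap [-1.   0.3 -2. ] Tgap [-0.15  0.68  0.08] rot err [-0.02  0.03 -0.09] ff 40.7
```

```bash
python3 -m crank '[{"gripper":-0.8,"dx":0.1,"dy":4,"dz":-0.2,"ax":0,"ay":0,"az":0},{"gripper":-0.8,"dx":0.4,"dy":4,"dz":0,"ax":0,"ay":0,"az":0},{"gripper":-0.8,"dx":0.4,"dy":4,"dz":0,"ax":0,"ay":0,"az":0},{"gripper":-0.8,"dx":0.4,"dy":4,"dz":0,"ax":0,"ay":0,"az":0},{"gripper":-0.8,"dx":0,"dy":0,"dz":0,"ax":0,"ay":0,"az":0}]' 40; python3 st.py
```

```text
clock: 11.15
eef_pos: [0.5083, -0.0952, 0.1728]
tcp_rot: [2.013, 1.816, 0.489]
force: [0.2, -0.0, -2.4]
opening: 0.017
finger_force: 40.7
t 11.15 tcp gap [  0.3 -96.6  69.9] tip y~ 14.4 Fgap [-1.  -0.  -2.1] Tgap [-0.14  0.69  0.07] rot err [-0.04  0.06 -0.14] ff 40.7
```

```bash
python3 -m crank '[{"gripper":-0.8,"dx":0.5,"dy":5,"dz":0,"ax":0,"ay":0,"az":0},{"gripper":-0.8,"dx":0.5,"dy":5,"dz":0,"ax":0,"ay":0,"az":0},{"gripper":-0.8,"dx":0.5,"dy":5,"dz":0,"ax":0,"ay":0,"az":0},{"gripper":-0.8,"dx":0.5,"dy":5,"dz":0,"ax":0,"ay":0,"az":0},{"gripper":-0.8,"dx":0.4,"dy":4,"dz":0,"ax":0,"ay":0,"az":0},{"gripper":-0.8,"dx":0,"dy":0,"dz":0,"ax":0,"ay":0,"az":0}]' 40; python3 st.py
```

```text
clock: 11.9
eef_pos: [0.5107, -0.0713, 0.1728]
tcp_rot: [2.013, 1.816, 0.488]
force: [-0.5, 0.1, -2.5]
opening: 0.0168
finger_force: 40.7
t 11.9 tcp gap [  0.2 -72.5  70. ] tip y~ 38.5 Fgap [-1.7  0.  -1.9] Tgap [-0.09  0.74  0.02] rot err [-0.03  0.07 -0.14] ff 40.7
```

```bash
python3 -m crank '[{"gripper":-0.8,"dx":0.4,"dy":4,"dz":0,"ax":0,"ay":0,"az":0},{"gripper":-0.8,"dx":0.3,"dy":3,"dz":0,"ax":0,"ay":0,"az":0},{"gripper":-0.8,"dx":0.1,"dy":1,"dz":0,"ax":0,"ay":0,"az":0},{"gripper":-0.8,"dx":0,"dy":0,"dz":0,"ax":0,"ay":0,"az":0}]' 40; python3 st.py
```

```text
clock: 12.4
eef_pos: [0.5115, -0.0635, 0.1728]
tcp_rot: [2.013, 1.816, 0.488]
force: [-0.1, 0.4, -1.6]
opening: 0.0167
finger_force: 40.7
t 12.4 tcp gap [  0.1 -64.7  70. ] tip y~ 46.3 Fgap [-0.9  0.4 -1.3] Tgap [-0.07  0.71  0.06] rot err [-0.04  0.06 -0.12] ff 40.7
```

Tip is about 46 mm through and free. Feel for the step with small moves.

```bash
python3 -m crank '[{"gripper":-0.8,"dx":0.15,"dy":1.5,"dz":0,"ax":0,"ay":0,"az":0},{"gripper":-0.8,"dx":0.15,"dy":1.5,"dz":0,"ax":0,"ay":0,"az":0},{"gripper":-0.8,"dx":0,"dy":0,"dz":0,"ax":0,"ay":0,"az":0}]' 40; python3 st.py
```

```text
clock: 12.78
eef_pos: [0.5118, -0.0605, 0.1728]
tcp_rot: [2.013, 1.816, 0.489]
force: [0.1, 0.0, -1.6]
opening: 0.0168
finger_force: 40.7
t 12.78 tcp gap [  0.1 -61.6  70. ] tip y~ 49.4 Fgap [-0.7  0.  -1.4] Tgap [-0.07  0.73  0.04] rot err [-0.04  0.07 -0.12] ff 40.7
```

```bash
python3 -m crank '[{"gripper":-0.8,"dx":0.15,"dy":1.5,"dz":0,"ax":0,"ay":0,"az":0},{"gripper":-0.8,"dx":0,"dy":0,"dz":0,"ax":0,"ay":0,"az":0}]' 40; python3 st.py
```

```text
clock: 13.02
eef_pos: [0.5119, -0.059, 0.1728]
tcp_rot: [2.013, 1.816, 0.488]
force: [-0.2, 0.3, -0.9]
opening: 0.0165
finger_force: 40.7
t 13.03 tcp gap [  0.1 -60.2  70. ] tip y~ 50.8 Fgap [-0.6  0.3 -0.7] Tgap [-0.07  0.71  0.08] rot err [-0.04  0.06 -0.12] ff 40.7
```

```bash
python3 -m crank '[{"gripper":-0.8,"dx":0.15,"dy":1.5,"dz":0,"ax":0,"ay":0,"az":0},{"gripper":-0.8,"dx":0,"dy":0,"dz":0,"ax":0,"ay":0,"az":0}]' 40; python3 st.py
```

```text
clock: 13.28
eef_pos: [0.512, -0.0575, 0.1727]
tcp_rot: [2.013, 1.816, 0.488]
force: [0.0, -0.5, -1.8]
opening: 0.0167
finger_force: 40.7
t 13.28 tcp gap [ -0.  -58.7  70. ] tip y~ 52.3 Fgap [-0.8 -0.5 -1.6] Tgap [-0.08  0.86  0.06] rot err [-0.04  0.05 -0.12] ff 40.7
```

```bash
python3 -m crank '[{"gripper":-0.8,"dx":0.1,"dy":1,"dz":0,"ax":0,"ay":0,"az":0},{"gripper":-0.8,"dx":0,"dy":0,"dz":0,"ax":0,"ay":0,"az":0}]' 40; python3 st.py
```

```text
clock: 13.52
eef_pos: [0.5119, -0.0566, 0.1726]
tcp_rot: [2.013, 1.816, 0.488]
force: [-0.4, -0.1, -1.7]
opening: 0.0169
finger_force: 40.7
t 13.53 tcp gap [ -0.2 -57.8  69.9] tip y~ 53.2 Fgap [-1.2 -0.1 -1.2] Tgap [-0.11  0.99  0.06] rot err [-0.03  0.04 -0.11] ff 40.7
```

```bash
python3 -m crank '[{"gripper":-0.8,"dx":0.05,"dy":0.5,"dz":0,"ax":0,"ay":0,"az":0},{"gripper":-0.8,"dx":0,"dy":0,"dz":0,"ax":0,"ay":0,"az":0}]' 40; python3 st.py
```

```text
clock: 13.78
eef_pos: [0.512, -0.0562, 0.1726]
tcp_rot: [2.013, 1.816, 0.488]
force: [-2.6, -1.4, -2.7]
opening: 0.0163
finger_force: 40.8
t 13.78 tcp gap [ -0.1 -57.4  70. ] tip y~ 53.6 Fgap [-3.5 -1.7 -1.1] Tgap [-0.28  1.1   0.1 ] rot err [-0.04  0.04 -0.1 ] ff 40.8
```

Contact begins at a tip travel of about 53.6 mm, as expected. Press slightly to feel the stop.

```bash
python3 -m crank '[{"gripper":-0.8,"dx":0,"dy":0.6,"dz":-0.1,"ax":0,"ay":0,"az":0},{"gripper":-0.8,"dx":0,"dy":0,"dz":0,"ax":0,"ay":0,"az":0}]' 40; python3 st.py
```

```text
clock: 14.02
eef_pos: [0.5121, -0.0557, 0.1726]
tcp_rot: [2.013, 1.816, 0.488]
force: [-2.5, -2.7, -1.5]
opening: 0.0168
finger_force: 40.8
t 14.03 tcp gap [ -0.2 -56.9  69.9] tip y~ 54.1 Fgap [-2.7 -2.9 -0.3] Tgap [-0.55  1.09  0.09] rot err [-0.03  0.04 -0.09] ff 40.8
```

```bash
python3 -m crank '[{"gripper":-0.8,"dx":0,"dy":0.6,"dz":-0.1,"ax":0,"ay":0,"az":0},{"gripper":-0.8,"dx":0,"dy":0,"dz":0,"ax":0,"ay":0,"az":0}]' 40; python3 st.py
```

```text
clock: 14.28
eef_pos: [0.5121, -0.0551, 0.1725]
tcp_rot: [2.014, 1.815, 0.488]
force: [-2.6, -4.3, -1.2]
opening: 0.0169
finger_force: 40.9
t 14.28 tcp gap [ -0.2 -56.3  69.9] tip y~ 54.7 Fgap [-2.4 -4.6  0.1] Tgap [-0.94  1.1   0.13] rot err [-0.04  0.05 -0.08] ff 40.9
```

```bash
python3 -m crank '[{"gripper":-0.8,"dx":0,"dy":0.6,"dz":-0.1,"ax":0,"ay":0,"az":0},{"gripper":-0.8,"dx":0,"dy":0,"dz":0,"ax":0,"ay":0,"az":0}]' 40; python3 st.py
python3 - <<'E'
from lib import *
t=arm.get_image('top')[:,:,::-1];s=arm.get_image('scene')[:,:,::-1]
g=lambda im,x,y: cv2.resize(im[y:y+60,x:x+50],(400,480),interpolation=cv2.INTER_CUBIC)
cv2.imwrite('pics/stop.png',np.hstack([g(t,288,200),g(s,325,215)]))
E
```

```text
clock: 14.52
eef_pos: [0.5122, -0.0547, 0.1725]
tcp_rot: [2.014, 1.815, 0.488]
force: [-2.8, -4.5, -1.3]
opening: 0.0165
finger_force: 40.9
t 14.53 tcp gap [ -0.2 -55.8  69.8] tip y~ 55.2 Fgap [-2.7 -4.7  0. ] Tgap [-1.13  0.97  0.13] rot err [-0.03  0.06 -0.07] ff 40.9
```

View pics/stop.png

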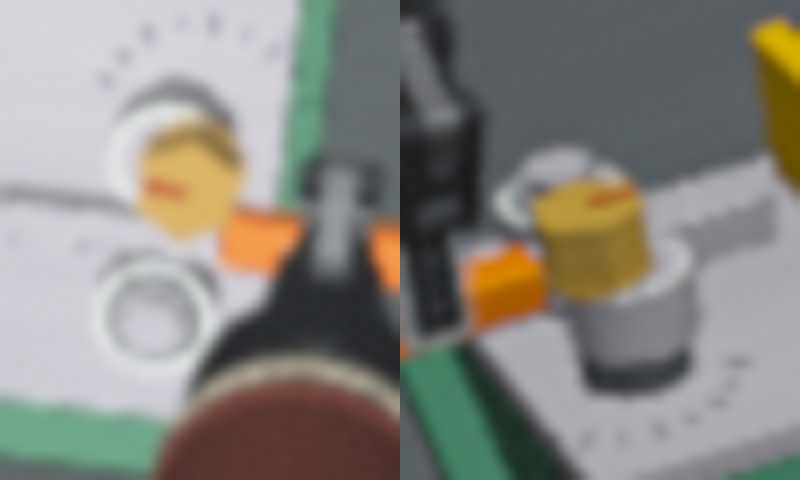

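The blade passes between the rolls, its tip out past them at left panel (10..120,195) and right panel (770,215). The handle end is at the rolls and the stop is felt at about 5 N. Draw it out straight.

```bash
python3 -m crank '[{"gripper":-0.8,"dx":-0.2,"dy":-3,"dz":0.2,"ax":0,"ay":0,"az":0},{"gripper":-0.8,"dx":-1,"dy":-9,"dz":0.1,"ax":0,"ay":0,"az":0},{"gripper":-0.8,"dx":-1.5,"dy":-14.5,"dz":0,"ax":0,"ay":0,"az":0},{"gripper":-0.8,"dx":-2.1,"dy":-20,"dz":0,"ax":0,"ay":0,"az":0},{"gripper":-0.8,"dx":-2.1,"dy":-20,"dz":0,"ax":0,"ay":0,"az":0},{"gripper":-0.8,"dx":-3.1,"dy":-30,"dz":0,"ax":0,"ay":0,"az":0},{"gripper":-0.8,"dx":-3.1,"dy":-30,"dz":0,"ax":0,"ay":0,"az":0},{"gripper":-0.8,"dx":0,"dy":0,"dz":0,"ax":0,"ay":0,"az":0}]' 40; python3 st.py
python3 - <<'E'
from lib import *
a=np.radians(-4.6); y=np.array([np.cos(a),np.sin(a),0]); z=np.array([0,0,-1.])
d,r=go([.5497,-.331,.13],np.c_[np.cross(y,z),y,z]); print(d/7,r/7)
E
```

```text
clock: 15.62
eef_pos: [0.4992, -0.1833, 0.1734]
tcp_rot: [2.015, 1.81, 0.49]
force: [0.4, 0.1, -2.1]
opening: 0.017
finger_force: 40.7
t 15.62 tcp gap [   0.7 -185.1   70.3] tip y~ -74.1 Fgap [-0.7  0.1 -2. ] Tgap [-0.1   0.71  0.03] rot err [-0.08  0.18  0.1 ] ff 40.7
t 15.62 shift mm [  50.5 -147.7  -43.4] turn deg [ 2.72 30.05  1.5 ] min rows 2.9 F [ 0.4  0.1 -2.1] open 0.017 ff 40.7 j7 0.12
[  7.21309974 -21.0987637   -6.198698  ] [0.38799112 4.29324584 0.21373091]
```

```bash
python3 -m crank '[{"gripper":-0.8,"dx":7.2,"dy":-21.1,"dz":0,"ax":0.39,"ay":4.29,"az":0.21},{"gripper":-0.8,"dx":7.2,"dy":-21.1,"dz":-5,"ax":0.39,"ay":4.29,"az":0.21},{"gripper":-0.8,"dx":7.2,"dy":-21.1,"dz":-7,"ax":0.39,"ay":4.29,"az":0.21},{"gripper":-0.8,"dx":7.2,"dy":-21.1,"dz":-7,"ax":0.39,"ay":4.29,"az":0.21},{"gripper":-0.8,"dx":7.2,"dy":-21.1,"dz":-8,"ax":0.39,"ay":4.29,"az":0.21},{"gripper":-0.8,"dx":7.2,"dy":-21.1,"dz":-8,"ax":0.39,"ay":4.29,"az":0.21},{"gripper":-0.8,"dx":7.3,"dy":-21.1,"dz":-8,"ax":0.39,"ay":4.29,"az":0.21},{"gripper":-0.8,"dx":0,"dy":0,"dz":0,"ax":0,"ay":0,"az":0}]' 40
python3 - <<'E'
from lib import *
a=np.radians(-4.6); y=np.array([np.cos(a),np.sin(a),0]); z=np.array([0,0,-1.])
d,r=go([.5497,-.331,.083],np.c_[np.cross(y,z),y,z])
E
```

```text
clock: 16.62
eef_pos: [0.5418, -0.3199, 0.1283]
tcp_rot: [2.296, 2.113, 0.009]
force: [-0.7, -0.7, -2.1]
opening: 0.0168
finger_force: 40.7
t 16.62 shift mm [  7.9 -11.1 -45.3] turn deg [0.69 1.08 0.16] min rows 0.8 F [-0.7 -0.7 -2.1] open 0.0168 ff 40.7 j7 0.85
```

```bash
python3 -m crank '[{"gripper":-0.8,"dx":4,"dy":-5.5,"dz":-5,"ax":0.35,"ay":0.5,"az":0.1},{"gripper":-0.8,"dx":4,"dy":-5.5,"dz":-15,"ax":0.35,"ay":0.5,"az":0.1},{"gripper":-0.8,"dx":0,"dy":0,"dz":-13,"ax":0,"ay":0,"az":0},{"gripper":-0.8,"dx":0,"dy":0,"dz":-8,"ax":0,"ay":0,"az":0},{"gripper":-0.8,"dx":0,"dy":0,"dz":-3.5,"ax":0,"ay":0,"az":0},{"gripper":-0.8,"dx":0,"dy":0,"dz":0,"ax":0,"ay":0,"az":0}]' 40; python3 st.py
```

```text
clock: 17.38
eef_pos: [0.5489, -0.3299, 0.0853]
tcp_rot: [2.308, 2.13, 0.006]
force: [-0.1, -0.8, -1.1]
opening: 0.0171
finger_force: 40.7
t 17.38 tcp gap [  12.8 -325.7  -38.3] tip y~ -214.7 Fgap [-0.6 -0.8 -0.9] Tgap [-0.08 -0.08  0.02] rot err [ -2.87 -29.66  -1.4 ] ff 40.7
```

```bash
python3 -m crank '[{"gripper":-0.8,"dx":0,"dy":0,"dz":-1.5,"ax":0,"ay":0,"az":0},{"gripper":-0.8,"dx":0,"dy":0,"dz":-1.5,"ax":0,"ay":0,"az":0},{"gripper":-0.8,"dx":0,"dy":0,"dz":0,"ax":0,"ay":0,"az":0},{"gripper":-0.05,"dx":0,"dy":0,"dz":0,"ax":0,"ay":0,"az":0},{"gripper":-0.05,"dx":0,"dy":0,"dz":0,"ax":0,"ay":0,"az":0},{"gripper":-0.05,"dx":0,"dy":0,"dz":0,"ax":0,"ay":0,"az":0},{"gripper":-0.05,"dx":0,"dy":0,"dz":15,"ax":0,"ay":0,"az":0},{"gripper":-0.05,"dx":0,"dy":0,"dz":40,"ax":0,"ay":0,"az":0},{"gripper":-0.05,"dx":-30,"dy":10,"dz":55,"ax":0,"ay":0,"az":0},{"gripper":-0.05,"dx":-50,"dy":20,"dz":30,"ax":0,"ay":0,"az":0},{"gripper":-0.05,"dx":0,"dy":0,"dz":0,"ax":0,"ay":0,"az":0}]' 40
python3 - <<'E'
from lib import *
s=arm.get_image('scene')[:,:,::-1]
g=lambda x,y,w,h: cv2.resize(s[y:y+h,x:x+w],(400,300),interpolation=cv2.INTER_CUBIC)
cv2.imwrite('pics/end.png',np.hstack([g(180,255,120,90),g(300,180,120,90)]))
c,a,p=cen(s,(5,150,120),(18,255,255),(180,255,120,90)); print(onz("scene",*c,.021).round(4),a)
E
```

```text
clock: 18.75
eef_pos: [0.4675, -0.3, 0.2241]
tcp_rot: [2.309, 2.128, 0.014]
force: [1.2, 0.8, -0.6]
opening: 0.0404
finger_force: 0.0
[ 0.5524 -0.3306  0.021 ] 135
```

View pics/end.png

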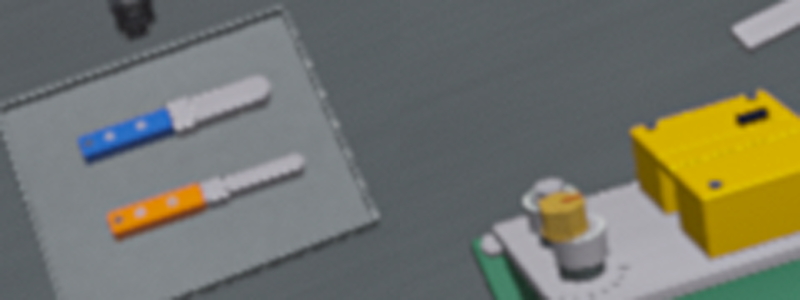

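The orange gauge is back where it lay, at panel (205,195) and (0.552,−0.331). The blue one hasn't moved, the bolt is as set, and the arm is clear. Handing in.

```bash
python3 -c "
from plant import arm
print(arm.job_done())"
```

```text
the job is handed in; nothing more can be done
None
```

The job is handed in at about 19 s: I set the bolt at about 90° (gap about 14 mm by the bolt angle), slid the blade through until the step stopped at about 5 N, and laid the orange gauge back in the tray; the hand-in gave no verdict.

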